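# Four clicks of beans into the sample pan

### The job

Put the black sample pan flat on the table right under the dispenser's spout and let go of it; only then draw the dispenser's gate lever round from its closed stop by four clicks, no further, and keep hold of it there, because the spring shuts the gate as soon as it is let go. Finish while still holding the lever at the fourth click, with the pan under the spout; never let it reach the fifth click, and leave the mug and the two bowls where they are.

Things in the scene. Friction and masses are not known exactly. Their poses are not given: they have to be found in the camera images.
- dispenser: Fixed bean dispenser: grey column (45 x 60 mm, 312 mm high) on a dark foot, carrying a steel hopper (100 mm across, 215 to 350 mm high) over a valve and spout. Origin on the table straight under the spout, on the gate lever's vertical axis; z up, -x its open front, +x to the column. Column and foot: x 70 to 220 mm, y within 80 mm; under the spout it is open in front and at the sides.
- spout (a point): Centre of the spout's mouth (28 mm across), 95 mm above the table, straight above the dispenser's origin.
- gate_lever (a joint): Lever angle, rad: 0 at the closed stop (start), grows clockwise from above (dispenser -y side to front), stop 1.15. A pawl clicks over a tooth top at 0.1, 0.3, 0.5, 0.7, 0.9 (clicks 1 to 5) and lies between teeth at 0.2, 0.4, 0.6, 0.8. Closing spring 3.2 N at the knob, 4.6 N at 0.8; a tooth adds about 2 N on its way up, most at its foot, takes as much past its top. Let go, it shuts.
- gate_knob (a point): Middle of the black upright knob on the lever's end: cylinder 18 mm across, centre line 140 mm from the dispenser's axis, free from 192 to 234 mm above the table, this point at 218. The flat arm (14 mm wide, top at 188 mm) lies under it. In the dispenser's x, y it is at (24, -138) mm at joint 0, (-82, -113) at 0.8. The hopper (radius 50 mm about the axis) stands beside it.
- pan: Loose black sample pan, 150 g: round open bowl 90 mm across and 28 mm high with a straight level handle. Origin under the bowl's centre; the handle points along the pan's -x, from 43 to 155 mm from the centre, 16 mm wide (y), 16 to 28 mm above the table.
- pan_grip (a point): Point in the pan's handle to grip, 115 mm from the bowl's centre, 22 mm above the table.
- mug: Bystander: white mug, 84 mm across, 85 mm high, loose. Origin under its centre.
- bowl_far: Bystander: white cupping bowl, 100 mm across, 60 mm high, loose, farther from the robot than the pan. Origin under its centre.
- bowl_left: Bystander: white cupping bowl, 100 mm across, 60 mm high, loose, to the left of the pan. Origin under its centre.

How it is judged:
By the outcome, as a careful person would: the job done as asked, in the order asked, and still so for the second after the job is handed in, while the arm keeps its last pose, push and grip.
It also fails if it takes over 70 s, if anything falls off the work surface, if the arm or the gripper's body presses on something with over 40 N, if the wrist force passes 120 N, or if a joint passes its speed limit or range.

### The arm

A 6-joint arm with a two-finger parallel gripper is mounted at the origin on the work surface. World frame = base frame: x ahead of the robot, y to its left, z up, the work surface at z = 0. Lengths are in m, angles in degrees, forces in N, time in s.
With the tool pointing down it reaches from about 0.25 to 0.725 m from the base axis. Payload 9.7 kg.
Tool frame: the origin (TCP) lies between the finger pads; the fingertips stand 25 mm ahead of it and the grasp point (between the pads) lies 6 mm ahead of it; z points along the fingers, y is the line along which they close (so a half turn about z gives the same grasp; the last joint's range is limited). The gripper opens to 85 mm and grips with 20 to 120 N. Pads are 22 mm wide; open, the fingers measure 114 mm over their backs; the gripper's body (76 mm by 85 mm) begins 54 mm behind the grasp point. The pads swing forward as they close: fully open they stand 13 mm farther back than shut.
Start: joints at [68.411, 4.979, 10.078, 95.1, 0, 90], TCP at [0.202, 0.511, 0.256] pointing down, gripper open.
Joint ranges: [-179.16, 179.16], [-48.56, 103.87], [-65.8, 70.77], [-126.05, 130.52], [-82.76, 87.17], [-180, 180]. Speed limits (degrees/s): [127.2, 127.2, 147.25, 180, 180, 180].

### API

Orientations are given as [roll, pitch, yaw] about the fixed x, y, z axes, in that order (R = Rz(yaw) Ry(pitch) Rx(roll)).
In Python, from workcell import bot gives the robot as it stands. The module is installed in compiled form; this text tells all that it offers.
- The arm moves only by the shell command python3 -m pendant FILE [FORCE], which reads ROWS from the file FILE. ROWS is a JSON list that holds a single list of rows (three levels of brackets), with 1 to 5 rows, each of 5 numbers: dx, dy, dz in m, then a turn about the tool's z in degrees, then the finger opening in m; each row is the pose to reach, as a shift and turn from the pose commanded when the command began, along the tool's axes at that moment; what a row does not reach only later rows make up. A row lasts 1/12 s, in which the tool goes at most 0.0417 m and 7.16 degrees, less where a joint would pass 70% of its speed; a pose out of reach is approached as far as the arm can. The fingers move at their own pace and stop on an object; FORCE is the grip in N (left out, the last holds). Time passes only in rows, so rows that do not move let the fingers close. It prints the time, the measured TCP pose, the force, the opening and the grip force at its end. Input that does not fit is refused with a message, and nothing moves.
- bot.get_obs(): the state, without advancing time (a new reading comes with each control period).
- bot.camera(name): name is "scene" or "top" or "wrist"; returns the picture (384x512x3 uint8, blue, green, red); there is no depth.
- bot.camera_info(name): a dict with "mtx" (3x3 intrinsics, pixels), "extrinsics" (4x4, takes a point from camera to world coordinates). Camera axes: x right, y down, z forward; pixel columns grow to the right and rows downward; lengths in m; the calibration is good to about 2 mm. A picture is of the moment at which its call begins: read the wrist's pose just before it. camera_info takes no time and is no camera call; for the wrist camera it gives the pose at the moment of the call.
- bot.job_done(): hands the job in; it is judged then, once.
The state is a dict: "time": time; "q": joint angles; "qd": joint speeds; "joint_efforts": joint torques, N m; "ee_pos": TCP position; "tcp_rot": TCP orientation; "wrist_force": force on the tool from outside, world axes, zero at the start; "torque": the same for the moment, N m; "opening": finger opening in m; "grasp_force": force on a finger pad.
Only numpy, scipy, OpenCV 4.12 (cv2) and the standard library are available. Lean on these libraries where they do the work, as an engineer would, in place of code of your own. Each camera call takes 0.05 s, during which the arm holds its last target. There are 200 camera calls.

## Working session

There is one attempt and no reset: what is moved stays moved. The work goes in short steps, Python scripts to look and compute and a shell command to move; the robot and the scene stay as the last step left them, time stands still between calls to the robot, and variables do not carry over. Pictures are saved under pics/ and viewed, at most 10 in all, crops included, and the job is handed in when it is done.

```bash
mkdir -p pics; python3 - <<'E'
from workcell import bot
import cv2, numpy as np
o=bot.get_obs(); print({k:np.round(v,3) for k,v in o.items()})
for n in ("scene","top","wrist"):
    ci=bot.camera_info(n); print(n,np.round(ci["mtx"],1).tolist(),np.round(ci["extrinsics"],4).tolist())
    cv2.imwrite(f"pics/{n}0.png",bot.camera(n))
a=cv2.imread("pics/scene0.png");b=cv2.imread("pics/top0.png")
E
```

```text
{'time': np.float64(0.0), 'q': array([ 6.8412e+01,  5.0140e+00,  1.0034e+01,  9.5101e+01, -1.0000e-03,
        9.0000e+01]), 'qd': array([-0.001,  0.003, -0.016, -0.075,  0.074,  0.046]), 'joint_efforts': array([ 1.0000e-03, -5.2039e+01,  4.6481e+01,  1.6000e-02,  0.0000e+00,
       -0.0000e+00]), 'ee_pos': array([0.202, 0.511, 0.256]), 'tcp_rot': array([-1.79919e+02,  1.00000e-03,  1.58413e+02]), 'wrist_force': array([ 1.105, -1.223, -0.252]), 'torque': array([ 0.005, -0.031, -0.028]), 'grasp_force': np.float64(0.0), 'opening': np.float64(0.086)}
scene [[456.5, 0.0, 256.2], [0.0, 456.5, 198.1], [0.0, 0.0, 1.0]] [[0.1512, 0.8247, -0.5449, 1.2505], [0.9884, -0.1349, 0.0701, -0.0457], [-0.0157, -0.5492, -0.8355, 1.168], [0.0, 0.0, 0.0, 1.0]]
top [[468.9, 0.0, 250.7], [0.0, 468.9, 188.5], [0.0, 0.0, 1.0]] [[0.022, -0.9918, 0.126, 0.409], [-0.9998, -0.0215, 0.0054, 0.0295], [-0.0026, -0.1261, -0.992, 1.6254], [0.0, 0.0, 0.0, 1.0]]
wrist [[330.6, 0.0, 259.7], [0.0, 330.6, 191.3], [0.0, 0.0, 1.0]] [[0.3679, 0.8861, 0.2819, 0.1309], [0.9299, -0.3501, -0.113, 0.5396], [-0.0014, 0.3037, -0.9528, 0.3735], [0.0, 0.0, 0.0, 1.0]]
```

View pics/top0.png

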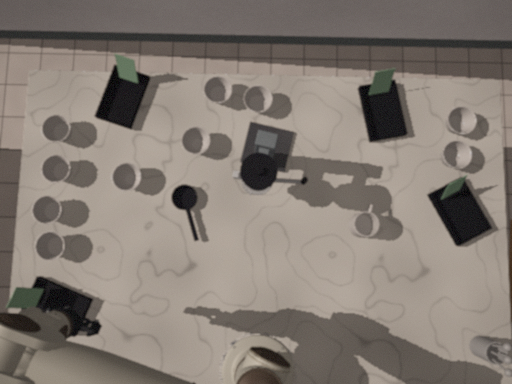

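View pics/scene0.png

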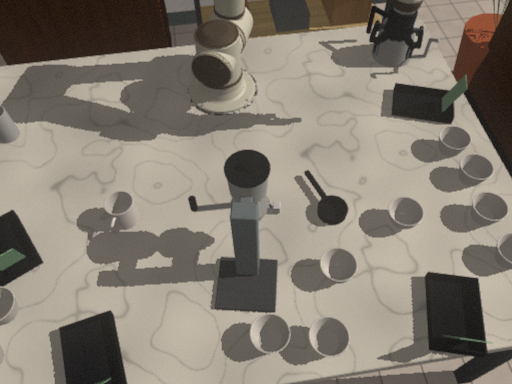

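Top view: the pan bowl is at (185,197) with its handle end at (197,239), the hopper at (259,171), the knob at (304,180), the far bowl at (196,141), the left bowl at (127,177) and the mug at (367,224). Scene view: the hopper is at (248,168), the knob at (193,203), the pan at (332,209) and its handle end at (308,173).

```bash
cat > h.py <<'E'
from workcell import bot
import cv2, numpy as np
def cast(n,uv,z,ci=None):
    ci=ci or bot.camera_info(n); E=np.array(ci["extrinsics"]); d=E[:3,:3]@np.linalg.inv(ci["mtx"])@[uv[0],uv[1],1]
    return E[:3,3]+d*(z-E[2,3])/d[2]
def blobs(im,x0,y0,x1,y1,thr,amin=6,bright=False):
    g=im[y0:y1,x0:x1].max(2); m=((g>thr) if bright else (g<thr)).astype(np.uint8)
    n,l,s,c=cv2.connectedComponentsWithStats(m)
    return [(s[i,4],c[i]+[x0,y0],s[i,:4]+[x0,y0,0,0],(l==i)) for i in range(1,n) if s[i,4]>=amin]
E
python3 - <<'E'
from h import *
for n,rs in (("top",dict(pan=(165,180,208,246),hop=(236,148,285,195),knob=(297,172,312,190))),("scene",dict(pan=(300,165,352,228),hop=(220,148,275,190),knob=(183,190,203,216)))):
    im=cv2.imread(f"pics/{n}0.png")
    for k,r in rs.items():
        for t in (35,50):
            for a,c,s,m in blobs(im,*r,t,15):
                print(n,k,t,a,c.round(1),s)
                if k=="pan" and a>300:
                    # bowl: erode handle off
                    mm=cv2.morphologyEx(m.astype(np.uint8),cv2.MORPH_OPEN,np.ones((11,11)))
                    ys,xs=np.nonzero(mm);bc=((xs.min()+xs.max())/2+r[0],(ys.min()+ys.max())/2+r[1])
                    ys,xs=np.nonzero(m); P=np.array([cast(n,(x+r[0],y+r[1]),.026) for x,y in zip(xs,ys)])
                    b=cast(n,bc,.022); d=np.hypot(*(P-b)[:,:2].T); h=P[(d>.06)][:,:2].mean(0)
                    print("  bowl",bc,b.round(4),"handle mean",h.round(4),"far",d.max().round(3),"yaw",np.degrees(np.arctan2(*(b[:2]-h)[::-1])).round(1))
                elif k!="pan": print("  ",cast(n,c,.35 if k=="hop" else .234).round(4))
E
```

```text
top pan 35 354 [183.2 196.9] [173 186  23  25]Traceback (most recent call last):
  File "<stdin>", line 11, in <module>
    return umr_minimum(a, axis, None, out, keepdims, initial, where)
ValueError: zero-size array to reduction operation minimum which has no identity
```

```bash
python3 - <<'E'
from h import *
a=cv2.imread("pics/top0.png")[130:260,100:390]; b=cv2.imread("pics/scene0.png")[140:320,170:380]
a=cv2.resize(a,None,fx=2.7,fy=2.7,interpolation=2)[:351]
cv2.imwrite("pics/c1.png",a)
b=cv2.resize(b,None,fx=3.3,fy=3.3,interpolation=2);cv2.imwrite("pics/c2.png",b);print(a.shape,b.shape)
E
```

```text
(351, 783, 3) (594, 693, 3)
```

View pics/c2.png

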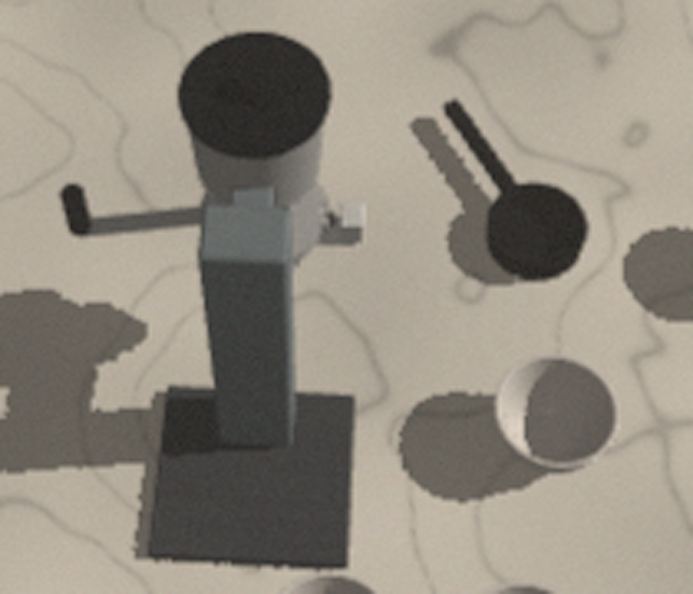

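The crop (3.3x, offset 170,140) shows the black knob at (75,210), the hopper rim ellipse centred at (254,95), the pan bowl at (537,230) and the handle end at (453,106). The shadows are clearly lighter than the black parts.

```bash
python3 - <<'E'
from h import *
for n,rs in (("top",dict(pan=(165,180,208,246),hop=(236,148,285,195),knob=(297,172,312,190))),("scene",dict(pan=(300,165,352,228),hop=(220,146,275,190),knob=(183,190,203,216)))):
    im=cv2.imread(f"pics/{n}0.png")
    for k,r in rs.items():
        for t in (50,60):
            bl=blobs(im,*r,t,15)
            if not bl: print(n,k,t,"none");continue
            a,c,s,m=max(bl,key=lambda q:q[0])
            print(n,k,t,a,c.round(1),s)
            if k=="pan":
                mm=cv2.morphologyEx(m.astype(np.uint8),cv2.MORPH_CLOSE,np.ones((5,5)))
                mm=cv2.morphologyEx(mm,cv2.MORPH_OPEN,cv2.getStructuringElement(2,(11,11)))
                ys,xs=np.nonzero(mm);bc=((xs.min()+xs.max())/2+r[0],(ys.min()+ys.max())/2+r[1])
                ys,xs=np.nonzero(m); P=np.array([cast(n,(x+r[0],y+r[1]),.026) for x,y in zip(xs,ys)])
                b=cast(n,bc,.024); d=np.hypot(*(P-b)[:,:2].T); h=P[(d>.06)][:,:2].mean(0)
                print("  bowl",bc,b.round(4),"handle mean",h.round(4),"far",d.max().round(3),"yaw",np.degrees(np.arctan2(*(b[:2]-h)[::-1])).round(1))
            else: print("  ",cast(n,c,.35 if k=="hop" else .218).round(4))
E
```

```text
top pan 50 505 [185.2 200.3] [173 186  24  53]
  bowl (np.float64(184.0), np.float64(197.5)) [0.5762 0.2666 0.024 ] handle mean [0.4779 0.2337] far 0.145 yaw 18.5
top pan 60 531 [185.4 200.8] [173 186  24  54]
  bowl (np.float64(184.5), np.float64(197.5)) [0.5762 0.2649 0.024 ] handle mean [0.4763 0.2332] far 0.148 yaw 17.6
top hop 50 1176 [261.2 169.1] [241 153  44  37]
   [0.6255 0.0088 0.35  ]
top hop 60 1251 [261.3 168.7] [241 150  44  40]
   [0.6265 0.0083 0.35  ]
top knob 50 26 [303.6 180.4] [301 177   6   7]
   [ 0.6158 -0.1227  0.218 ]
top knob 60 30 [303.7 180.2] [301 177   6   7]
   [ 0.6165 -0.1231  0.218 ]
scene pan 50 464 [333.2 209.8] [318 196  29  28]
  bowl (np.float64(332.0), np.float64(209.5)) [0.5802 0.2645 0.024 ] handle mean [nan nan] far 0.05 yaw nan
scene pan 60 778 [329.1 205.7] [305 171  42  53]
  bowl (np.float64(332.0), np.float64(209.5)) [0.5802 0.2645 0.024 ] handle mean [0.4781 0.2327] far 0.155 yaw 17.3
scene hop 50 1191 [246.3 168.8] [225 150  44  38]
   [0.6359 0.013  0.35  ]
scene hop 60 1329 [246.5 168.6] [225 150  45  38]
   [0.6354 0.0136 0.35  ]
scene knob 50 63 [192.6 203.6] [189 197   8  14]
   [ 0.6216 -0.1239  0.218 ]
scene knob 60 77 [192.5 203.2] [189 196   8  15]
   [ 0.6205 -0.1239  0.218 ]<stdin>:15: RuntimeWarning: Mean of empty slice.
  ret = um.true_divide(
```

```bash
cat >> h.py <<'E'
def go(x,y,z,yaw):
    "shift in tool axes from the measured pose (tool down)"
    o=bot.get_obs(); p=o["ee_pos"]; w=np.radians(o["tcp_rot"][2]); dx,dy=x-p[0],y-p[1]
    t=(o["tcp_rot"][2]-yaw+180)%360-180
    print("shift",np.round([dx*np.cos(w)+dy*np.sin(w),dx*np.sin(w)-dy*np.cos(w),p[2]-z],4),"turn",round(t,2),"q",np.round(o["q"],1),"F",np.round(o["wrist_force"],1),"t",o["time"])
E
python3 -c "
from h import *
go(.469,.230,.20,197.5)"; echo '[[[0, 0, 0.01, -4, 0.085]]]' > path.dat && python3 -m pendant path.dat; python3 -c "
from h import *
go(.469,.230,.20,197.5)"
```

```text
shift [-0.3515 -0.1634  0.0558] turn -39.09 q [68.4  5.  10.  95.1  0.  90. ] F [0.  0.2 0.7] t 0.15
time: 0.23
ee_pos: [0.2025, 0.5118, 0.2475]
tcp_rot: [179.9, 0.0, 162.4]
wrist_force: [-0.3, 0.8, 0.3]
opening: 0.0849
grasp_force: 0.0
shift [-0.3394 -0.1878  0.0475] turn -35.14 q [68.4  4.7  8.8 94.   0.  86.1] F [-0.3  0.8  0.3] t 0.2333
```

```bash
echo '[[[-0.034, -0.019, 0.005, -7, 0.085], [-0.068, -0.038, 0.01, -14, 0.085], [-0.102, -0.056, 0.015, -21, 0.085], [-0.136, -0.075, 0.02, -28, 0.085], [-0.17, -0.094, 0.025, -35, 0.085]]]' > path.dat && python3 -m pendant path.dat >/dev/null; python3 -c "
from h import *
go(.469,.230,.20,197.5)"
```

```text
shift [-0.0937 -0.1764  0.0218] turn -1.97 q [48.5 -2.4 -1.2 91.2 -0.  33. ] F [0.7 1.  0.2] t 0.65
```

```bash
echo '[[[-0.018, -0.035, 0.004, -2, 0.06], [-0.037, -0.07, 0.008, -2, 0.06], [-0.055, -0.105, 0.012, -2, 0.06], [-0.074, -0.14, 0.016, -2, 0.06], [-0.094, -0.176, 0.022, -2, 0.06]]]' > path.dat && python3 -m pendant path.dat >/dev/null; echo '[[[0, 0, 0, 0, 0.06], [0, 0, 0, 0, 0.06]]]' > path.dat && python3 -m pendant path.dat; python3 - <<'E'
from h import *
go(.469,.230,.02,197.5)
ci=bot.camera_info("wrist"); im=bot.camera("wrist"); cv2.imwrite("pics/w1.png",im)
np.save("w1.npy",ci,allow_pickle=True)
E
```

```text
time: 1.23
ee_pos: [0.4685, 0.2293, 0.1994]
tcp_rot: [-180.0, -0.1, -163.0]
wrist_force: [-0.8, 1.3, 1.2]
opening: 0.0597
grasp_force: 0.0
shift [-0.0007  0.0006  0.1794] turn -0.54 q [26.1  0.4 -1.  88.7  0.   9.1] F [-0.8  1.3  1.2] t 1.2333
```

View pics/w1.png

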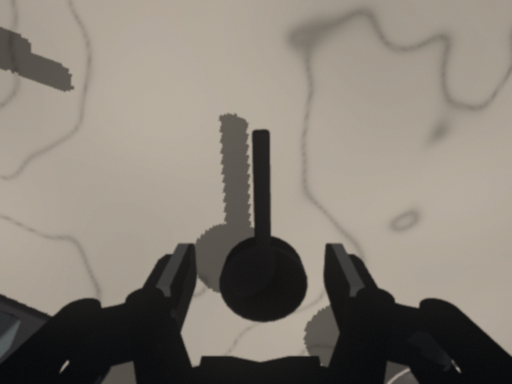

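The pan is between the fingers: the bowl is centred at (263,279) and the handle runs from (262,235) up to its end at (261,130), nearly along the tool's x. I'll refine from this view.

```bash
python3 - <<'E'
from h import *
ci=np.load("w1.npy",allow_pickle=True).item(); im=cv2.imread("pics/w1.png"); g=im.max(2)
pts=[]
for r in range(134,230,6):
    x=np.nonzero(g[r,230:300]<50)[0]+230; pts.append(cast("",(x.mean(),r),.028,ci)[:2])
pts=np.array(pts); vx,vy,x0,y0=cv2.fitLine(pts.astype(np.float32),2,0,.01,.01).ravel()
print("dir",np.degrees(np.arctan2(vy,vx)),"pt",x0,y0)
end=cast("",(261.3,129.5),.028,ci); print("end",end)
m=(g[236:325,215:312]<50).astype(np.uint8); c=max(cv2.findContours(m,0,1)[0],key=cv2.contourArea); (u,v),r=cv2.minEnclosingCircle(c)
b=cast("",(u+215,v+236),.026,ci); print("bowl",u+215,v+236,r,b, np.hypot(*(b-end)[:2]))
E
```

```text
dir 17.875406 pt 0.47196296 0.2309574
end [0.42872162 0.21788028 0.028     ]
bowl 262.70720291137695 279.1860160827637 44.05514907836914 [0.57164073 0.2632102  0.026     ] 0.14993556295193824
```

```bash
python3 -c "
from h import *
go(.4677,.2302,.030,197.7)"; echo '[[[0.0005, 0.001, 0.04, -0.8, 0.06], [0.0005, 0.001, 0.08, -0.8, 0.06], [0.0005, 0.001, 0.12, -0.8, 0.06], [0.0005, 0.001, 0.15, -0.8, 0.06], [0.0005, 0.001, 0.169, -0.8, 0.06]]]' > path.dat && python3 -m pendant path.dat >/dev/null;echo '[[[0, 0, 0, 0, 0.06], [0, 0, 0, 0, 0.04], [0, 0, 0, 0, 0.0], [0, 0, 0, 0, 0.0], [0, 0, 0, 0, 0.0]]]' > path.dat && python3 -m pendant path.dat 40;echo '[[[0, 0, 0, 0, 0], [0, 0, 0, 0, 0]]]' > path.dat && python3 -m pendant path.dat; python3 -c "
from h import *
go(.4677,.2302,.030,197.7)"
```

```text
shift [ 1.000e-04 -2.000e-04  1.699e-01] turn -0.63 q [26.2  0.3 -1.  88.7  0.   9.1] F [-0.5  0.2 -0.3] t 1.2833
time: 2.12
ee_pos: [0.4677, 0.2326, 0.0332]
tcp_rot: [180.0, 0.2, -162.0]
wrist_force: [-0.5, 1.7, 2.0]
opening: 0.0152
grasp_force: 42.8
time: 2.28
ee_pos: [0.4675, 0.2325, 0.0326]
tcp_rot: [180.0, 0.1, -162.0]
wrist_force: [-0.8, 1.7, 4.0]
opening: 0.0151
grasp_force: 43.1
shift [ 0.0005 -0.0022  0.0026] turn 0.3 q [ 26.4   2.9 -17.   70.    0.    8.4] F [-0.8  1.7  4. ] t 2.2833
```

```bash
echo '[[[0, 0, -0.01, 0, 0], [0, 0, -0.025, 0, 0], [0, 0, -0.03, 0, 0], [0, 0, -0.03, 0, 0]]]' > path.dat && python3 -m pendant path.dat; python3 -c "
from h import *
go(.48,.0145,.06,180)"
```

```text
time: 2.62
ee_pos: [0.4675, 0.2321, 0.0629]
tcp_rot: [180.0, 0.1, -162.0]
wrist_force: [-0.9, 0.0, -0.8]
opening: 0.0152
grasp_force: 42.4
shift [ 0.0553 -0.2109  0.0029] turn 17.98 q [ 26.4   1.8 -14.7  73.4  -0.    8.4] F [-0.9  0.  -0.8] t 2.6167
```

```bash
echo '[[[0.005, -0.02, 0, 2, 0], [0.011, -0.042, 0, 4, 0], [0.018, -0.07, 0, 6, 0], [0.025, -0.1, 0, 8, 0], [0.033, -0.13, 0, 11, 0]]]' > path.dat && python3 -m pendant path.dat >/dev/null;  python3 -c "
from h import *
go(.48,.0145,.06,180)"
```

```text
shift [ 0.0051 -0.0823  0.0006] turn 6.94 q [ 11.5  -3.  -19.7  73.3  -0.    4.6] F [ 1.1 -0.3 -0.9] t 3.0333
```

```bash
echo '[[[0.001, -0.02, 0, 2, 0], [0.003, -0.045, 0, 4, 0], [0.004, -0.065, 0, 6, 0], [0.005, -0.082, 0, 7, 0], [0.005, -0.082, 0, 7, 0]]]' > path.dat && python3 -m pendant path.dat >/dev/null; echo '[[[0, 0, 0, 0, 0], [0, 0, 0, 0, 0]]]' > path.dat && python3 -m pendant path.dat; python3 - <<'E'
from h import *
go(.52,.0145,.033,180)
for n in("wrist","scene","top"):
    ci=bot.camera_info(n); im=bot.camera(n); cv2.imwrite(f"pics/{n}2.png",im); np.save(f"{n}2.npy",ci,allow_pickle=True)
a=cv2.imread("pics/wrist2.png")
b=cv2.resize(cv2.imread("pics/scene2.png")[140:300,170:300],None,fx=2.4,fy=2.4)
cv2.imwrite("pics/m2.png",np.hstack([cv2.resize(a,(480,360)),b[:360]])[:,:800])
E
```

```text
time: 3.62
ee_pos: [0.4803, 0.0163, 0.0609]
tcp_rot: [180.0, -0.0, 180.0]
wrist_force: [0.2, 0.2, -1.2]
opening: 0.0148
grasp_force: 42.4
shift [-0.0397 -0.0018  0.0279] turn -0.01 q [  1.9  -3.6 -20.3  73.4   0.    1.9] F [ 0.2  0.2 -1.2] t 3.6167
```

View pics/m2.png

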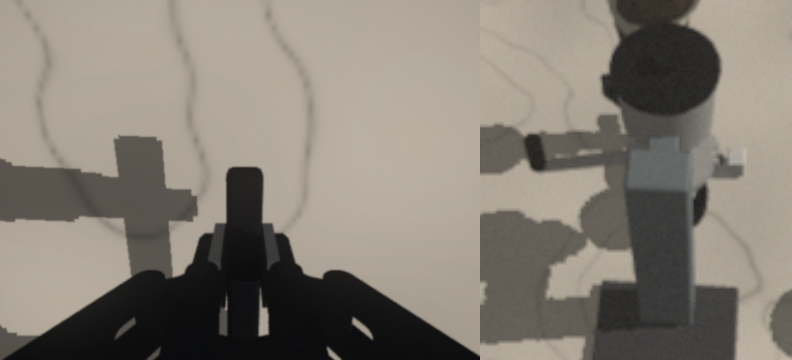

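Left half (wrist): the handle end is held between the fingers at about (245,170). Right half (scene crop): the pan is now just left of the column at table height and hidden by it, so I need the dispenser pose more exactly.

```bash
python3 - <<'E'
from h import *
for P in ([(215.5,308.2),(275.2,311.8),(277.6,260),(221.5,257.6)],):
    for z in (0,.012):
        C=np.array([cast("scene",p,z)[:2] for p in P]); print(C.round(4).tolist()); e=C[2]-C[1]
        print("centre",C.mean(0),"yaw(-x edge)",[np.degrees(np.arctan2(*(-(C[i]-C[j]))[::-1])).round(1) for i,j in((2,1),(3,0))],"sides",[np.hypot(*(C[i]-C[i-1])).round(3) for i in range(4)])
        yaw=np.radians(np.mean([np.degrees(np.arctan2(*(C[j]-C[i])[::-1])) for i,j in((2,1),(3,0))])); print("origin",C.mean(0)-.145*np.array([np.cos(yaw),np.sin(yaw)]))
im=cv2.imread("pics/scene0.png"); r=(220,146,275,192); g=im[r[1]:r[3],r[0]:r[2]].max(2); m=(g<48).astype(np.uint8); c=max(cv2.findContours(m,0,1)[0],key=cv2.contourArea); e=cv2.fitEllipse(cv2.convexHull(c)); print(e); print(cast("scene",(e[0][0]+220,e[0][1]+146),.35))
t=cv2.resize(cv2.imread("pics/top0.png")[110:210,220:320],None,fx=6,fy=6,interpolation=2); cv2.imwrite("pics/t6.png",cv2.convertScaleAbs(t,alpha=1.5))
E
```

```text
[[0.8162, -0.1066], [0.8506, 0.0477], [0.7043, 0.0804], [0.6718, -0.0747]]
centre [ 0.76073856 -0.01330513] yaw(-x edge) [np.float64(-12.6), np.float64(-12.5)] sides [np.float64(0.148), np.float64(0.158), np.float64(0.15), np.float64(0.158)]
origin [0.61919341 0.01815867]
[[0.8207, -0.106], [0.8547, 0.0467], [0.7099, 0.0791], [0.6778, -0.0744]]
centre [ 0.76577055 -0.01363765] yaw(-x edge) [np.float64(-12.6), np.float64(-12.5)] sides [np.float64(0.146), np.float64(0.156), np.float64(0.148), np.float64(0.157)]
origin [0.6242254  0.01782615]
((26.553756713867188, 22.362144470214844), (36.823326110839844, 44.03036880493164), 85.24618530273438)
[0.63477464 0.01381376 0.35      ]
```

View pics/t6.png

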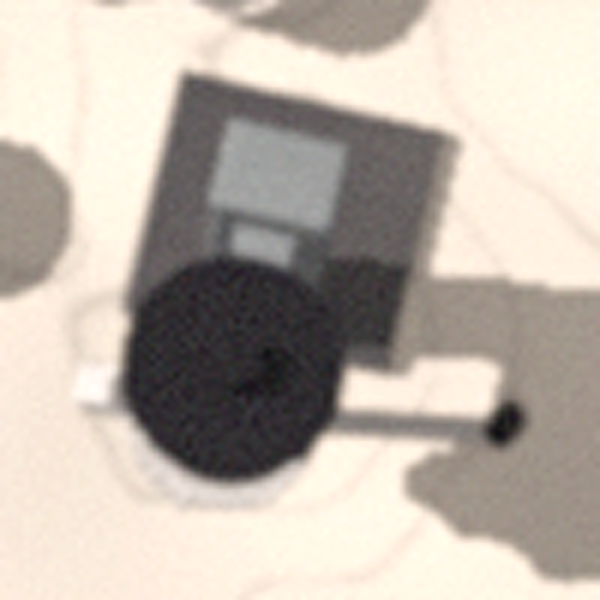

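The enlarged top view (6x, offset 220,110) shows the hopper circle centred at (234,368), radius ~110, and the knob at (505,423). The foot's back corners are at (184,73) and (455,140).

```bash
python3 - <<'E'
from h import *
f=lambda u,v:((u+.5)/6-.5+220,(v+.5)/6-.5+110)
h=cast("top",f(234.5,368.5),.35); k=cast("top",f(505,423),.228); print("top hop",h,"knob",k,np.hypot(*(h-k)[:2]))
C=np.array([cast("top",f(*p),.01)[:2] for p in((184,73),(455,140),(395,368),(133,300))]);print("foot",C.round(4).tolist(),"centre",C.mean(0))
print("yaw",[np.degrees(np.arctan2(*(C[i]-C[j])[::-1])).round(1) for i,j in((1,2),(0,3))], "side dir+90",np.degrees(np.arctan2(*(C[0]-C[1])[::-1])).round(1)-90)
yaw=np.radians(-13); print("origin",C.mean(0)-.145*np.array([np.cos(yaw),np.sin(yaw)]))
hs=np.array([.6348,.0138]);ks=np.array([.6210,-.1239]); 
for H,K in((h,k),(hs,ks)):
    d=K[:2]-H[:2]; print("yaw from knob",np.degrees(np.arctan2(d[1],d[0]))-np.degrees(np.arctan2(-138,24)),np.hypot(*d))
E
```

```text
top hop [0.61995768 0.01552812 0.35      ] knob [ 0.61537695 -0.12203241  0.228     ] 0.13763678031036236
foot [[0.852, 0.0451], [0.8149, -0.115], [0.6785, -0.0815], [0.7154, 0.0718]] centre [ 0.76520508 -0.01991534]
yaw [np.float64(-13.8), np.float64(-11.1)] side dir+90 -13.0
origin [0.62392142 0.01270256]
yaw from knob -11.773037261588769 0.13763678031036236
yaw from knob -15.58875896294478 0.13838977563389573
```

```bash
python3 -c "
from h import *
ci=np.load('wrist2.npy',allow_pickle=True).item(); im=cv2.imread('pics/wrist2.png'); g=im[:,261].max(1); v=np.nonzero(g[150:200]<45)[0][0]+150; print(v,cast('',(261,v-.5),.057,ci))"
echo '[[[-0.008, -0.001, 0, 0, 0], [-0.018, -0.001, 0, 0, 0], [-0.026, -0.001, 0, 0, 0], [-0.028, -0.001, 0.004, 0, 0], [-0.028, -0.001, 0.01, 0, 0]]]' > path.dat && python3 -m pendant path.dat >/dev/null; echo '[[[0, 0, 0.007, 0, 0], [0, 0, 0.013, 0, 0], [0, 0, 0.017, 0, 0], [0, 0, 0.018, 0, 0], [0, 0, 0.018, 0, 0]]]' > path.dat && python3 -m pendant path.dat; echo '[[[0, 0, 0, 0, 0]]]' > path.dat && python3 -m pendant path.dat
```

```text
179 [0.43709096 0.01647156 0.057     ]
time: 4.6
ee_pos: [0.5083, 0.015, 0.0334]
tcp_rot: [-180.0, -0.0, 180.0]
wrist_force: [-1.8, -0.3, 1.5]
opening: 0.015
grasp_force: 42.9
time: 4.68
ee_pos: [0.5087, 0.015, 0.0336]
tcp_rot: [-180.0, 0.0, 180.0]
wrist_force: [-0.5, 0.8, -0.4]
opening: 0.0152
grasp_force: 42.6
```

```bash
echo '[[[-0.002, 0, 0, 0, 0], [-0.003, 0, 0.001, 0, 0], [-0.003, 0, 0.001, 0, 0], [-0.003, 0, 0.001, 0, 0]]]' > path.dat && python3 -m pendant path.dat ;echo '[[[-0.003, 0, 0.001, 0, 0.02], [0, 0, 0, 0, 0.03], [0, 0, 0, 0, 0.045], [0, 0, 0, 0, 0.045], [0, 0, 0, 0, 0.045]]]' > path.dat && python3 -m pendant path.dat |tail -4
```

```text
time: 5.02
ee_pos: [0.5121, 0.0151, 0.0328]
tcp_rot: [180.0, 0.1, 180.0]
wrist_force: [0.1, -0.9, 3.4]
opening: 0.0151
grasp_force: 43.0
tcp_rot: [180.0, -0.0, 180.0]
wrist_force: [-0.3, 0.4, -0.6]
opening: 0.0451
grasp_force: 0.0
```

```bash
echo '[[[0, 0, -0.015, 0, 0.045], [0, 0, -0.035, 0, 0.045], [0.01, 0, -0.07, 0, 0.045], [0.035, 0, -0.105, 0, 0.045], [0.06, 0, -0.14, 0, 0.045]]]' > path.dat && python3 -m pendant path.dat >/dev/null; echo '[[[0.03, 0, -0.035, 0, 0.045], [0.06, 0, -0.07, 0, 0.045], [0.08, 0, -0.1, 0, 0.045], [0.08, 0, -0.1, 0, 0.045], [0.08, 0, -0.1, 0, 0.045]]]' > path.dat && python3 -m pendant path.dat; python3 - <<'E'
from h import *
for n in("wrist","scene","top"):
    ci=bot.camera_info(n); im=bot.camera(n); cv2.imwrite(f"pics/{n}3.png",im); np.save(f"{n}3.npy",ci,allow_pickle=True)
a=cv2.imread("pics/wrist3.png")
b=cv2.resize(cv2.imread("pics/top3.png")[130:250,210:320],None,fx=3,fy=3)
cv2.imwrite("pics/m3.png",np.hstack([cv2.resize(a,(470,360)),b[:360]])[:,:800])
E
```

```text
time: 6.27
ee_pos: [0.3731, 0.0151, 0.2728]
tcp_rot: [180.0, 0.3, 180.0]
wrist_force: [0.9, 0.1, -0.1]
opening: 0.045
grasp_force: 0.0
```

View pics/m3.png

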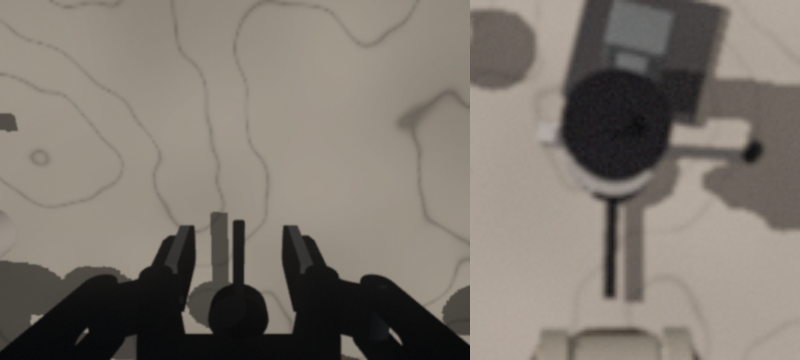

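The pan lies straight, with its handle end at wrist crop (238,222) and top crop (609,298), and the bowl under the hopper. The knob is still at its closed place.

```bash
python3 - <<'E'
from h import *
ci=np.load('wrist3.npy',allow_pickle=True).item(); g=cv2.imread('pics/wrist3.png').max(2)
s=512/470; P=[]
for v in range(242,305,6):
    x=np.nonzero(g[v,245:275]<50)[0]+245; P.append(cast('',(x.mean(),v),.028,ci)[:2])
P=np.array(P); vx,vy,x0,y0=cv2.fitLine(P.astype(np.float32),2,0,.01,.01).ravel(); a=np.arctan2(vy,vx)
u=int(238*s); v=np.nonzero(g[200:280,259]<50)[0][0]+200; e=cast('',(259,v-.5),.028,ci)[:2]
if np.cos(a)<0: a+=np.pi
print(np.degrees(a),"end",e,"bowl",e+.155*np.array([np.cos(a),np.sin(a)]))
t=cv2.imread('pics/top3.png').max(2); m=(t[198:238,245:262]<50); ys,xs=np.nonzero(m); print("top end",cast("top",(xs[ys>20].mean()+245,ys.max()+198+.5),.028), "hopper bottom edge")
go(.617,-.123,.27,90)
E
```

```text
-0.72278494 end [0.46911216 0.0139399 ] bowl [0.62409983 0.01198463]
top end [0.47864752 0.01549749 0.028     ] hopper bottom edge
shift [-0.2437 -0.1381 -0.0011] turn 89.99 q [  2.3 -18.5  -9.7  98.8  -0.    2.3] F [ 0.3 -1.  -0.7] t 6.4167
```

```bash
echo '[[[-0.01, -0.03, -0.004, -7, 0.06], [-0.02, -0.06, -0.008, -14, 0.06], [-0.035, -0.09, -0.012, -21, 0.06], [-0.05, -0.12, -0.016, -28, 0.06], [-0.06, -0.14, -0.02, -35, 0.06]]]' > path.dat && python3 -m pendant path.dat >/dev/null; echo '[[[0, 0, 0, -7, 0.06], [0, 0, 0, -14, 0.06], [0, 0, 0, -21, 0.06], [0, 0, 0, -28, 0.06], [0, 0, 0, -35, 0.06]]]' > path.dat && python3 -m pendant path.dat; python3 -c "
from h import *
go(.45,-.16,.295,-93)"
```

```text
time: 7.25
ee_pos: [0.4334, -0.1252, 0.2879]
tcp_rot: [179.8, -0.0, -111.6]
wrist_force: [0.0, -0.7, 0.7]
opening: 0.0601
grasp_force: 0.0
shift [ 0.0263 -0.0283 -0.0071] turn -18.55 q [-16.1  -7.4   1.4  99.1  -0.  -84.6] F [ 0.  -0.7  0.7] t 7.25
```

```bash
echo '[[[0.013, -0.014, -0.004, -7, 0.06], [0.026, -0.028, -0.008, -14, 0.06], [0.026, -0.028, -0.012, -18.5, 0.06], [0.026, -0.028, -0.012, -18.5, 0.06]]]' > path.dat && python3 -m pendant path.dat >/dev/null; python3 -c "
from h import *
go(.6163,-.1228,.30,-93)"
```

```text
shift [-0.0468 -0.164   0.0004] turn -0.24 q [ -19.6   -3.5    6.4  100.1   -0.  -106.4] F [-0.8  0.9  0. ] t 7.5833
```

```bash
echo '[[[-0.01, -0.035, 0, 0, 0.06], [-0.02, -0.07, 0, 0, 0.06], [-0.03, -0.105, 0, 0, 0.06], [-0.038, -0.135, 0, 0, 0.06], [-0.047, -0.164, 0, 0, 0.06]]]' > path.dat && python3 -m pendant path.dat >/dev/null; echo '[[[0, 0, 0, 0, 0.06], [0, 0, 0, 0, 0.06]]]' > path.dat && python3 -m pendant path.dat; python3 - <<'E'
from h import *
go(.6163,-.1228,.30,-93)
n="wrist"; ci=bot.camera_info(n); im=bot.camera(n); cv2.imwrite(f"pics/{n}4.png",im); np.save(f"{n}4.npy",ci,allow_pickle=True)
E
```

```text
time: 8.17
ee_pos: [0.6169, -0.1214, 0.2985]
tcp_rot: [179.7, 0.0, -93.4]
wrist_force: [0.1, -0.1, -0.3]
opening: 0.0597
grasp_force: 0.0
shift [ 0.0015  0.0006 -0.0015] turn -0.44 q [-11.1  18.2  30.2 102.4   0.  -97.7] F [ 0.1 -0.1 -0.3] t 8.1667
```

View pics/wrist4.png

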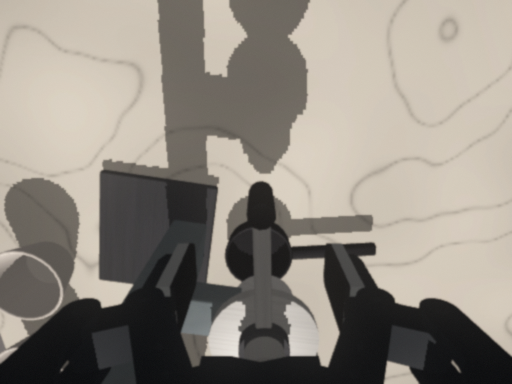

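The view shows the knob at (261,182–228) between the fingers and the lever arm running down to the hopper at (264,330). The pan bowl is under it at (258,252), with its handle pointing right to (375,250).

```bash
python3 - <<'E'
from h import *
ci=np.load('wrist4.npy',allow_pickle=True).item(); g=cv2.imread('pics/wrist4.png').max(2)
for v in (186,194,202,210,218): 
    x=np.nonzero(g[v,235:290]<45)[0]+235; print(v,x.min(),x.max(), end='; ')
print()
E=np.array(ci["extrinsics"]);K=np.array(ci["mtx"])
def proj(p): q=np.linalg.inv(E)@np.r_[p,1]; q=K@q[:3]; return (q[:2]/q[2]).round(1)
for z in(.192,.234): print("model knob",z,proj([.6163,-.1228,z]))
print("top disc cast",cast('',(261,193),.234,ci),cast('',(261,228),.192,ci))
print("pan bowl",cast('',(258.5,251.5),.026,ci),"pan end",cast('',(375.5,249),.022,ci))
for v in (240,300): print("arm",cast('',({240:261.5,300:263.2}[v],v),.188,ci))
E
```

```text
186 253 268; 194 250 271; 202 249 272; 210 248 273; 218 248 274; 
model knob 0.192 [260.9 198. ]
model knob 0.234 [261.5 220.8]
top disc cast [ 0.61558248 -0.14022136  0.234     ] [ 0.61760445 -0.09945435  0.192     ]
pan bowl [0.625731   0.00792943 0.026     ] pan end [0.47049396 0.01609627 0.022     ]
arm [ 0.61787708 -0.08773106  0.188     ]
arm [ 0.61962044 -0.03420804  0.188     ]
```

```bash
python3 - <<'E'
from h import *
ci=np.load('wrist4.npy',allow_pickle=True).item(); g=cv2.imread('pics/wrist4.png').max(2)
print(g[176:190,261].tolist(), g[222:238,258].tolist(), g[222:238,264].tolist())
E=np.array(ci["extrinsics"]);K=np.array(ci["mtx"])
def proj(p): q=np.linalg.inv(E)@np.r_[p,1]; q=K@q[:3]; return (q[:2]/q[2]).round(1)
for y in(-.1228,-.1268,-.1308): print(y,proj([.6163,y-.009,.192]),proj([.6163,y+.009,.234]))
E
```

```text
[215, 215, 215, 212, 190, 122, 58, 41, 38, 39, 38, 38, 39, 39] [31, 29, 29, 30, 30, 32, 35, 51, 73, 85, 88, 87, 88, 88, 87, 87] [30, 32, 31, 29, 30, 31, 35, 55, 79, 86, 86, 85, 86, 87, 86, 85]
-0.1228 [260.2 186. ] [262.4 234.6]
-0.1268 [259.8 180.6] [262.  228.5]
-0.1308 [259.5 175.1] [261.6 222.4]
```

```bash
echo '[[[0.003, 0, 0.01, 0, 0.06], [0.0055, 0, 0.03, 0, 0.06], [0.0055, 0, 0.05, 0, 0.06], [0.0055, 0, 0.065, 0, 0.06], [0.0055, 0, 0.0735, 0, 0.06]]]' > path.dat && python3 -m pendant path.dat ; echo '[[[0, 0, 0, 0, 0.06], [0, 0, 0, 0, 0.03], [0, 0, 0, 0, 0.0], [0, 0, 0, 0, 0.0], [0, 0, 0, 0, 0]]]' > path.dat && python3 -m pendant path.dat 40; echo '[[[0, 0, 0, 0, 0], [0, 0, 0, 0, 0]]]' > path.dat && python3 -m pendant path.dat; python3 -c "
from h import *
go(.6163,-.1267,.224,-93)"
```

```text
time: 8.63
ee_pos: [0.6139, -0.1279, 0.2272]
tcp_rot: [179.9, 0.0, -93.5]
wrist_force: [-0.8, -0.0, -0.3]
opening: 0.0602
grasp_force: 0.0
time: 9.05
ee_pos: [0.6156, -0.1278, 0.23]
tcp_rot: [-179.9, -0.0, -93.4]
wrist_force: [-2.3, 0.3, 4.9]
opening: 0.0167
grasp_force: 38.8
time: 9.22
ee_pos: [0.6156, -0.1278, 0.23]
tcp_rot: [-179.9, -0.0, -93.4]
wrist_force: [-2.8, -0.6, 6.7]
opening: 0.0169
grasp_force: 38.9
shift [-0.0011 -0.0006  0.006 ] turn -0.38 q [-11.7  15.6  19.3  93.6  -0.  -98.3] F [-2.8 -0.6  6.7] t 9.2167
```

```bash
cat >> h.py <<'E'
def lev():
    o=bot.get_obs(); p=o["ee_pos"][:2]-[.624,.013]
    f=np.degrees(np.arctan2(p[1],p[0])); print("lever rad",round(np.radians(-93.4-f),3),"r",np.hypot(*p).round(4),"yawturn",np.radians(-93.4-o["tcp_rot"][2]).round(3),"z",o["ee_pos"][2].round(4),"F",o["wrist_force"].round(1),"grip",o["grasp_force"].round(1),o["opening"].round(4),"t",o["time"].round(2))
E
echo '[[[-0.0001, 0.005, -0.002, 2, 0], [-0.0003, 0.010, -0.004, 4, 0], [-0.0008, 0.0146, -0.004, 6, 0], [-0.0014, 0.0195, -0.004, 8, 0], [-0.0021, 0.0243, -0.004, 10, 0]]]' > path.dat && python3 -m pendant path.dat>/dev/null; python3 -c "
from h import *
lev()"; echo '[[[0, 0, 0, 0, 0], [0, 0, 0, 0, 0]]]' > path.dat && python3 -m pendant path.dat >/dev/null; python3 -c "
from h import *
lev()"
```

```text
Traceback (most recent call last):
  File "h.py", line 17, in lev
    f=np.degrees(np.arctan2(p[1],p[0])); print("lever rad",round(np.radians(-93.4-f),3),"r",np.hypot(*p).round(4),"yawturn",np.radians(-93.4-o["tcp_rot"][2]).round(3),"z",o["ee_pos"][2].round(4),"F",o["wrist_force"].round(1),"grip",o["grasp_force"].round(1),o["opening"].round(4),"t",o["time"].round(2))
                                                                                                                                                                                                                                        ^^^^^^^^^^^^^^^^^^^^^^
AttributeError: 'float' object has no attribute 'round'
Traceback (most recent call last):
  File "h.py", line 17, in lev
    f=np.degrees(np.arctan2(p[1],p[0])); print("lever rad",round(np.radians(-93.4-f),3),"r",np.hypot(*p).round(4),"yawturn",np.radians(-93.4-o["tcp_rot"][2]).round(3),"z",o["ee_pos"][2].round(4),"F",o["wrist_force"].round(1),"grip",o["grasp_force"].round(1),o["opening"].round(4),"t",o["time"].round(2))
                                                                                                                                                                                                                                        ^^^^^^^^^^^^^^^^^^^^^^
AttributeError: 'float' object has no attribute 'round'
```

```bash
sed -i 's/o\["grasp_force"\].round(1),o\["opening"\].round(4),"t",o\["time"\].round(2)/round(o["grasp_force"],1),round(o["opening"],4),"t",o["time"]/' h.py; python3 -c "
from h import *
lev()"
```

```text
lever rad 0.179 r 0.1415 yawturn 0.174 z 0.2306 F [ -2.6  -3.7 -18.3] grip 40.2 0.0164 t 9.8
```

```bash
echo '[[[-0.0001, 0.005, 0.001, 2, 0], [-0.0003, 0.010, 0.002, 4, 0], [-0.0008, 0.0146, 0.003, 6, 0], [-0.0014, 0.0195, 0.003, 8, 0], [-0.0021, 0.0243, 0.003, 10, 0]]]' > path.dat && python3 -m pendant path.dat>/dev/null; echo '[[[0, 0, 0, 0, 0], [0, 0, 0, 0, 0]]]' > path.dat && python3 -m pendant path.dat >/dev/null; python3 -c "
from h import *
lev()"
```

```text
lever rad 0.345 r 0.142 yawturn 0.348 z 0.2302 F [-3.3 -6.6 -6.5] grip 41.4 0.0168 t 10.3833
```

```bash
echo '[[[0.0004, 0.005, 0.001, 2, 0], [0.0007, 0.010, 0.001, 4, 0], [0.0007, 0.0146, 0.001, 6, 0], [0.0004, 0.0195, 0.001, 8, 0], [-0.0001, 0.0243, 0.001, 10, 0]]]' > path.dat && python3 -m pendant path.dat>/dev/null; echo '[[[0, 0, 0, 0, 0], [0, 0, 0, 0, 0]]]' > path.dat && python3 -m pendant path.dat >/dev/null; python3 -c "
from h import *
lev()"
```

```text
lever rad 0.514 r 0.1427 yawturn 0.521 z 0.23 F [-0.5 -2.5  2.5] grip 42.2 0.0165 t 10.9667
```

```bash
echo '[[[0, 0.005, 0, 2, 0], [-0.0001, 0.010, 0, 4, 0], [-0.0004, 0.0146, 0, 6, 0], [-0.0008, 0.0195, 0, 8, 0], [-0.0014, 0.0243, 0, 10, 0]]]' > path.dat && python3 -m pendant path.dat>/dev/null; echo '[[[0, 0, 0, 0, 0], [0, 0, 0, 0, 0]]]' > path.dat && python3 -m pendant path.dat >/dev/null; python3 -c "
from h import *
lev()
print(bot.get_obs()['ee_pos'])"
```

```text
lever rad 0.684 r 0.1433 yawturn 0.695 z 0.2299 F [-0.7 -3.8  7.3] grip 42.6 0.0168 t 11.55
[ 0.52703071 -0.09249587  0.22992331]
```

```bash
echo '[[[0, 0.005, -0.0003, 2, 0], [-0.0001, 0.010, -0.0006, 4, 0], [-0.0003, 0.0135, -0.001, 5.5, 0], [-0.0005, 0.0155, -0.001, 6.4, 0], [-0.0005, 0.0155, -0.001, 6.4, 0]]]' > path.dat && python3 -m pendant path.dat>/dev/null; echo '[[[0, 0, 0, 0, 0], [0, 0, 0, 0, 0], [0, 0, 0, 0, 0]]]' > path.dat && python3 -m pendant path.dat >/dev/null; python3 - <<'E'
from h import *
lev(); print(bot.get_obs()['ee_pos'])
for n in("wrist","scene","top"):
    ci=bot.camera_info(n); im=bot.camera(n); cv2.imwrite(f"pics/{n}5.png",im); np.save(f"{n}5.npy",ci,allow_pickle=True)
a=cv2.imread("pics/wrist5.png")
b=cv2.resize(cv2.imread("pics/scene5.png")[140:280,170:300],None,fx=2.5,fy=2.5)
cv2.imwrite("pics/m5.png",np.hstack([cv2.resize(a,(467,350)),b[:350]])[:,:800])
E
```

```text
lever rad 0.795 r 0.1437 yawturn 0.808 z 0.23 F [-2.5 -3.1  6. ] grip 42.5 0.017 t 12.2167
[ 0.51565489 -0.08133458  0.22999139]
```

View pics/m5.png

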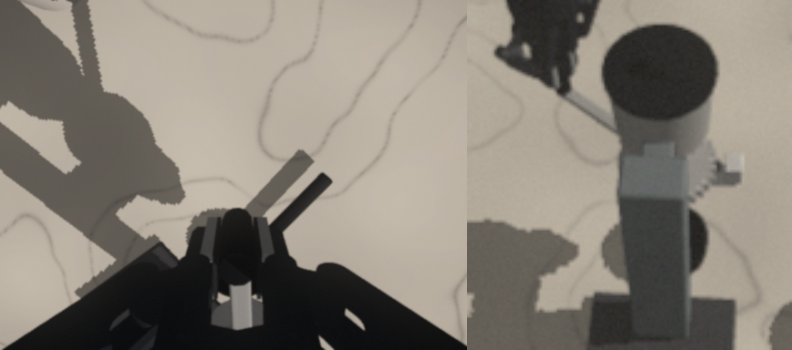

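The wrist view shows the knob between the closed fingers at (238,235), with the pan handle undisturbed at (330,180). The scene crop shows the lever swung to the front, and all three angle estimates put it at 0.80 rad.

```bash
echo '[[[0, 0, 0, 0, 0], [0, 0, 0, 0, 0], [0, 0, 0, 0, 0]]]' > path.dat && python3 -m pendant path.dat >/dev/null; python3 - <<'E'
from h import *
lev()
ci=np.load('wrist5.npy',allow_pickle=True).item()
print("pan handle end",cast('',(329*512/467,177*512/467),.028,ci))
print(bot.job_done())
E
```

```text
lever rad 0.795 r 0.1437 yawturn 0.808 z 0.23 F [-2.8 -3.2  6. ] grip 42.5 0.0167 t 12.6167
pan handle end [0.47074425 0.01420094 0.028     ]
the job is handed in; nothing more can be done
None
```

I put the pan flat under the spout (within about 5 mm by the cameras) and released it, then drew the lever to about 0.80 rad, the fourth click, and handed the job in at 12.6 s still holding it there; the mug and bowls were not touched.

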